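# Seat the keyed output shaft in the worm gearbox and hold it home

### The job

Lift the keyed steel shaft out of the red tool tray and push it, key end down, into the upright hollow shaft of the gearbox, turning it until its key slips into the keyway, then keep pushing until the shaft's collar sits down on the hollow shaft's end face. Finish while still gripping the shaft and bearing down on it firmly, so that I can fit its retaining screw from underneath; do not let go. Leave the collets in the tray, the spanner and the paste jar where they are.

Things in the scene. Friction and masses are not known exactly. Their poses are not given: they have to be found in the camera images.
- shaft_mid (a point): centre (half-way up) of the loose keyed steel shaft, 0.4 to 0.6 kg, 130 mm long, upright in any one pocket, lower end 16.5 mm above the bench. z up its axis, x from the axis to the key's side. From the lower end: round spigot 25 mm in diameter, 0 to 70 mm, end chamfered; collar 36 mm in diameter, 70 to 76; round journal 25 mm in diameter, 76 to 130, bare for gripping
- shaft_shoulder (a point): the same shaft, on its axis at the underside of the collar, 70 mm above the lower end (5 mm above shaft_mid); same axes. Home when this point meets hub_mouth; firm hand pressure there means some 10 N of push beyond the shaft's weight
- shaft_key (a point): the same shaft: middle of the outer face of its yellow key, 15.8 mm from the axis, 51 mm above the lower end; same axes. Key 8 mm wide, 3.3 mm proud of the spigot, from 34 to 68 mm above the lower end, both ends rounded to a half circle, so it leads in once nearly in line. The empty dark keyseat in the journal, seen also from above, lies on the same side
- hub_mouth (a point): centre of the bore at the upper end face of the gearbox's hollow shaft, 117 mm above the bench. z up along the bore, x from the axis towards the keyway: turn the key to face this way. Bore 26.2 mm in diameter, 92 mm deep; hollow shaft 40 mm outside, 4 mm proud of the ring around it. Keyway 9.2 mm wide, its bottom 16.5 mm from the axis, the whole length
- hub: the hollow shaft itself, steel, rigid in the gearbox (the worm is self-locking, so it does not turn); origin on the axis at its lower end, 92 mm below hub_mouth; same axes
- gearbox: fixed grey worm gear unit lying bore up on two steel bars; origin on the bore axis at bench level. Housing from -60 to 84 mm in its x, 56 mm to either side in y, 113 mm high; a round 90 mm input flange, axis at x = 50 mm and 71 mm above the bench, reaches to y = -78 mm, a bearing cap to y = 64 mm
- tray_top (a point): centre of the top face of the fixed red tray, 40 mm above the bench, 90 mm in x, 240 mm in y. Three round pockets 26.4 mm in diameter, 23.5 mm deep, at y = -75, 0 and 75 mm; one holds the shaft, the others collets
- collet_a_mid (a point): centre of a silvery collet standing in the tray, 60 mm tall, 33 mm across the head, its top 76.5 mm above the bench; leave it
- collet_b_mid (a point): centre of the other, identical collet; leave it
- spanner: loose spanner 170 mm long lying flat on the bench beyond the tray, origin on its underside in the middle; leave it
- paste_jar: loose jar of assembly paste, 56 mm in diameter, 55 mm high, beyond the work, origin at the centre of its underside; leave it
Mind the look-alikes: they are no part of the job. Leave any purple look-alike of the part that bears shaft_mid alone.

How it is judged:
By the outcome, as a careful person would: the job done as asked, in the order asked, and still so for the second after the job is handed in, while the arm keeps its last pose, push and grip.
It also fails if it takes over 51 s, if anything falls off the work surface, if the arm or the gripper's body presses on something with over 40 N, if the wrist force passes 120 N, or if a joint passes its speed limit or range.

### The arm

A 6-joint arm with a two-finger parallel gripper is mounted at the origin on the work surface. World frame = base frame: x ahead of the robot, y to its left, z up, the work surface at z = 0. Lengths are in m, angles in degrees, forces in N, time in s.
With the tool pointing down it reaches from about 0.375 to 0.9 m from the base axis. Payload 3.1 kg.
Tool frame: the origin (TCP) lies on the centre line of the jaws, within the pads' length; the fingertips stand 25 mm ahead of it and the grasp point (between the pads) lies 6 mm ahead of it; y points along the fingers, x is the direction in which the jaws open and shut, and the axes are right-handed (so a half turn about y gives the same grasp; the last joint's range is limited). The gripper opens to 87 mm and grips with 3 to 60 N. Pads are 19 mm wide; open, the fingers measure 117 mm over their backs; the gripper's body (75 mm by 190 mm) begins 51 mm behind the grasp point.
Start: joints at [63.627, 30.224, 82.088, -0, 67.689, -10.227], TCP at [0.174, 0.6, 0.248] pointing down, gripper open.
Joint ranges: [-176.69, 176.69], [-43.24, 126.21], [12.49, 139.97], [-82, 262], [0, 151.66], [-163.58, 163.58]. Speed limits (degrees/s): [159.86, 159.86, 180, 180, 180, 180].

### API

Orientations are given as a 3x3 rotation matrix whose columns are the frame's x, y, z axes.
In Python, from rig import * gives the robot as it stands.
- The arm moves only by the tool play_rows, never from a script. Its argument "commands" is a list of rows, each a list of 2 entries, a list of its own where there are three numbers: the shift along the world's x, y, z in m, then the turn, a rotation vector about the world's x, y, z in rad. A call has 1 to 10 rows; each row is the pose to reach, as a shift and turn from the pose commanded when the call began; what a row does not reach only later rows make up. A row lasts 1/8 s, in which the tool goes at most 62.5 mm and 10.7 degrees, less where a joint would pass 70% of its speed; a pose out of reach is approached as far as the arm can. A call with a gripper value outside its range is refused whole. "gripper" is the finger opening in m, from 0 to 0.087, set as the call begins (left out, the last holds). The fingers move at their own pace and stop on an object; the grip force is fixed at half the most. Time passes only in rows, so rows that repeat a pose let the fingers close. It gives the time, the measured TCP pose, the force and the opening at its end, in the units of the state.
- read_state(): the state, without advancing time (a new reading comes with each control period).
- capture(name): name is "scene" or "top" or "wrist"; returns a dict with "frame" (400x640x3 uint8, red, green, blue), "depth" (400x640 float32, m along the optical axis (not along the pixel's ray), 0 where there is no reading), "mtx" (3x3 intrinsics, pixels), "cam_to_world" (4x4, takes a point from camera to world coordinates); the wrist camera has in their place "hand_eye" (4x4, takes a point from camera to tool coordinates, whose origin is the TCP and whose axes are the tool frame's). Camera axes: x right, y down, z forward; pixel columns grow to the right and rows downward; lengths in m; the calibration is good to about 2 mm. The wrist camera is an equidistant fisheye: a pixel r from the principal point sees the ray r / f radians off the axis. A picture is of the moment at which its call begins: read the wrist's pose just before it.
- hand_in(): hands the job in, once; it reports no verdict.
The state is a dict: "time_s": time; "joint_positions": joint angles; "qvel": joint speeds; "tau": joint torques, N m; "position": TCP position; "tcp_rot": TCP orientation; "force": force on the tool from outside, world axes, zero at the start; "moment": the same for the moment, N m; "opening": opening from 0.0 (shut) to 1.0 (fully open).
Only numpy, scipy, OpenCV 4.12 (cv2) and the standard library are available. Lean on these libraries where they do the work, as an engineer would, in place of code of your own. Each camera call takes 0.05 s, during which the arm holds its last target. There are 200 camera calls.

## Working session

There is one attempt and no reset: what is moved stays moved. The work goes in short steps, Python scripts to look and compute and a tool call to move; the robot and the scene stay as the last step left them, time stands still between calls to the robot, and variables do not carry over. Pictures are saved under pics/ and viewed, about 8 in all and at most 12, crops included, and the job is handed in when it is done.

Besides the shell and the picture viewer there is one more tool, called after "Emit:" as name([rows], argument=value, ...), one row to a line, values as JSON. play_rows: Moves the arm, as the interface text tells. Its arguments: {"type":"object","properties":{"commands":{"type":"array"},"gripper":{"type":"number"}},"required":["commands"]}

```bash
ls; mkdir -p pics
cat > h.py <<'E'
from rig import *
import numpy as np, cv2
np.set_printoptions(precision=4,suppress=True)
def ray(c,u,v,T=None):
    K=c["mtx"]; M=c["cam_to_world"]
    d=M[:3,:3]@np.array([(u-K[0,2])/K[0,0],(v-K[1,2])/K[1,1],1]); return M[:3,3],d
def plane(c,u,v,z):
    o,d=ray(c,u,v); return o+d*(z-o[2])/d[2]
def pt(c,u,v):
    o,d=ray(c,u,v); return o+d*c["depth"][int(v),int(u)]
def save(n,im): cv2.imwrite(f"pics/{n}.png",cv2.cvtColor(im,cv2.COLOR_RGB2BGR))
E
python3 - <<'E'
from h import *
import pickle
a=capture("scene");b=capture("top");pickle.dump((a,b),open("ab.pkl","wb"))
save("scene",a["frame"]);save("top",b["frame"])
for c in(a,b):print(c["mtx"],c["cam_to_world"])
s=read_state();print(s)
E
```

```text
pics
[[517.0099   0.     320.386 ]
 [  0.     517.0099 203.8352]
 [  0.       0.       1.    ]] [[-0.4819  0.562  -0.6722  1.1859]
 [ 0.8762  0.3156 -0.3643  0.3869]
 [ 0.0074 -0.7646 -0.6445  0.696 ]
 [ 0.      0.      0.      1.    ]]
[[417.2603   0.     314.4441]
 [  0.     417.2603 199.889 ]
 [  0.       0.       1.    ]] [[ 0.0044 -0.998   0.0634  0.502 ]
 [-0.9999 -0.0038  0.0105  0.0442]
 [-0.0102 -0.0634 -0.9979  0.9292]
 [ 0.      0.      0.      1.    ]]
{'time_s': 0.1, 'joint_positions': array([ 63.6281,  30.2743,  82.1477,  -0.0009,  67.6881, -10.2267]), 'qvel': array([-0.0088, -0.0574, -0.0873, -0.0702, -0.0307,  0.1353]), 'tau': array([  0.0002, -44.0984, -17.715 ,   0.0635,   0.0534,  -0.0001]), 'position': array([0.1735, 0.5998, 0.2467]), 'tcp_rot': array([[ 0.2781, -0.0008, -0.9606],
       [ 0.9606, -0.0017,  0.2781],
       [-0.0019, -1.    ,  0.0003]]), 'force': array([ 0.4847, -0.1664,  0.0736]), 'moment': array([ 0.0694,  0.0762, -0.0178]), 'opening': 0.9991276949487004}
```

View pics/scene.png

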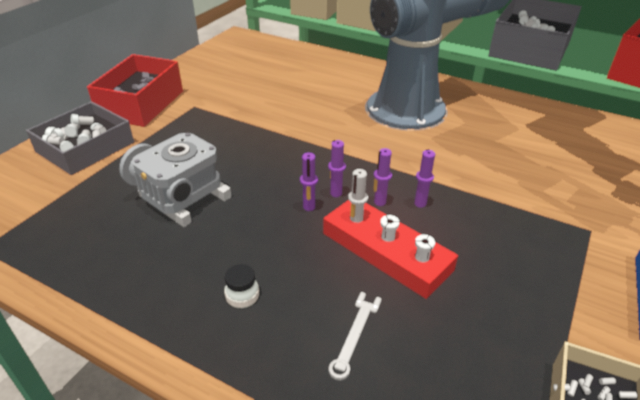

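View pics/top.png

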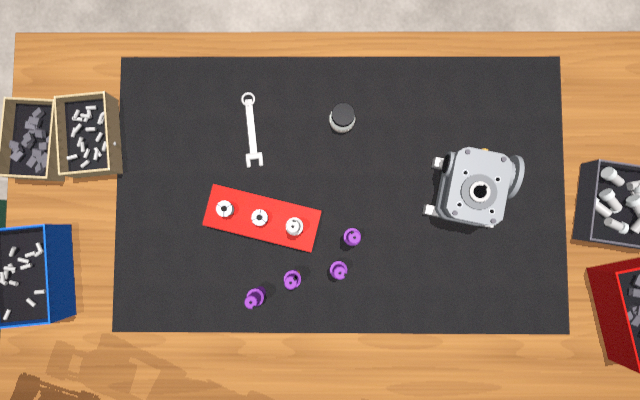

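The scene view shows the steel shaft at about (358,195), standing in the red tray's end pocket. Two collets are at (390,227) and (424,247), and four purple look-alikes are at (308,182), (337,168), (383,177) and (427,178). In the top view the shaft is at (294,226) and the hub at (480,191). The silver shaft in the tray is the one that fits, because the purple ones stand on the bench. I'll confirm this in one enlarged crop.

Run:
```python
from h import *
import pickle
a,b=pickle.load(open("ab.pkl","rb"))
def crop(c,u,v,r=25,s=400): return cv2.resize(c["frame"][v-r:v+r,u-r:u+r],(s,s),interpolation=cv2.INTER_CUBIC)
im=np.hstack([crop(a,358,193,35),crop(b,480,190,20)])
im2=np.hstack([crop(b,294,226,20,200),crop(a,180,150,20,200),crop(b,345,250,35,200),crop(b,260,215,35,200)])
save("crop1",np.vstack([im,im2]))
# rough positions
for n,u,v,z in[("shaft",294,226,.1465),("hub",480,191,.117),("p1",352,237,.13),("p2",338,270,.13),("p3",292,280,.13),("p4",254,299,.13)]:
    print(n,plane(b,u,v,z),pt(b,u,v))
print(pt(a,359,172),plane(a,359,172,.1465),plane(a,180,150,.117),pt(a,180,147))
m=(b["frame"][...,0]>180)&(b["frame"][...,1]<90)&(b["frame"][...,2]<90)
n,l,st,ce=cv2.connectedComponentsWithStats(m.astype(np.uint8));i=1+st[1:,4].argmax();print(st[i])
# tray
ys,xs=np.where(l==i);print(cv2.minAreaRect(np.c_[xs,ys].astype(np.float32)))
```

```text
shaft [0.5026 0.0905 0.1465] [0.5026 0.0906 0.1453]
hub [ 0.5721 -0.2692  0.117 ] [ 0.5753 -0.2832  0.0807]
p1 [ 0.4821 -0.0193  0.13  ] [ 0.4822 -0.0191  0.1322]
p2 [0.4196 0.0073 0.13  ] [0.4194 0.0072 0.1276]
p3 [0.4003 0.0945 0.13  ] [0.4002 0.0946 0.1293]
p4 [0.3643 0.1662 0.13  ] [0.364  0.1665 0.1283]
[0.5024 0.094  0.1468] [0.5021 0.0939 0.1465] [ 0.5732 -0.2617  0.117 ] [ 0.5609 -0.2731  0.1131]
[ 203  184  118   69 3012]
((261.4706115722656, 217.61766052246094), (112.29399108886719, 43.17134094238281), 14.03624439239502)
```

View pics/crop1.png

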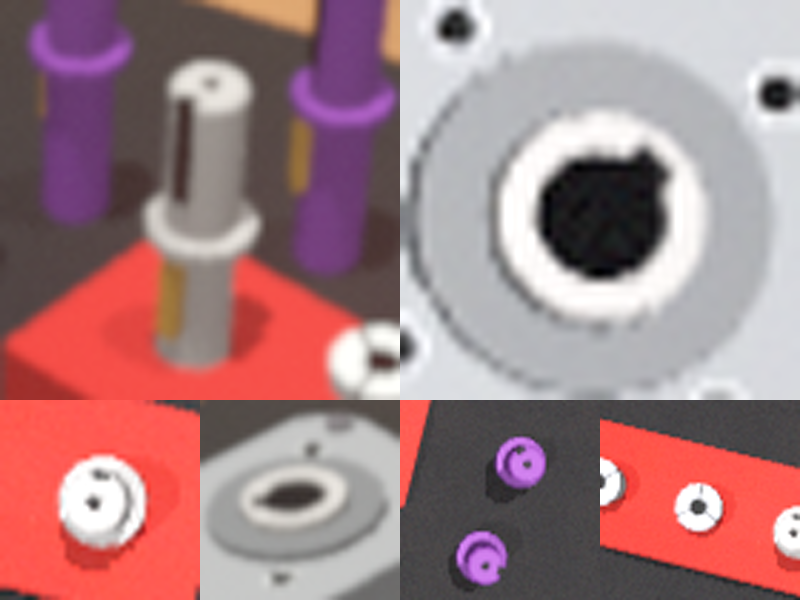

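The crop confirms it: the silver shaft in the tray has a yellow key and a dark keyseat, and the purple ones are look-alikes. The key faces about world +x (yaw roughly −10°) and the keyway is at about −45°. I'll move above the shaft so the wrist camera can measure both more exactly.

Emit:
play_rows([
  [[0.02,-0.04,0.01],[0,0,0]],
  [[0.055,-0.09,0.02],[0,0,0]],
  [[0.09,-0.145,0.03],[0,0,0]],
  [[0.125,-0.2,0.04],[0,0,0]],
  [[0.16,-0.255,0.04],[0,0,0]],
  [[0.195,-0.31,0.04],[0,0,0]],
  [[0.23,-0.365,0.04],[0,0,0]],
  [[0.265,-0.42,0.04],[0,0,0]],
  [[0.3,-0.47,0.04],[0,0,0]],
  [[0.326,-0.508,0.04],[0,0,0]],
])

```text
time_s: 1.35
position: [0.5004, 0.0905, 0.2874]
tcp_rot: [[0.279, -0.0, -0.96], [0.96, 0.0, 0.279], [0.0, -1.0, 0.0]]
force: [0.9, 0.9, -0.5]
opening: 0.999
```

Emit:
play_rows([
  [[0,0,0],[0,0,0.1]],
  [[0,0,0],[0,0,0.1]],
])

```text
time_s: 1.6
position: [0.4996, 0.0916, 0.287]
tcp_rot: [[0.184, -0.002, -0.983], [0.983, 0.0, 0.184], [-0.0, -1.0, 0.002]]
force: [-0.5, 0.3, -0.4]
opening: 1.0
```

Run:
```python
from h import *
import pickle
s=read_state();w=capture("wrist");pickle.dump((s,w),open("w1.pkl","wb"))
print(s["time_s"],s["position"],s["tcp_rot"],s["force"],w["mtx"],w["hand_eye"])
save("w1",w["frame"])
```

```text
1.6 [0.4996 0.0916 0.287 ] [[ 0.1837 -0.0015 -0.983 ]
 [ 0.983   0.0003  0.1837]
 [-0.     -1.      0.0015]] [-0.4809  0.3273 -0.4058] [[309.7069   0.     319.582 ]
 [  0.     309.7069 197.5892]
 [  0.       0.       1.    ]] [[ 1.     -0.0001  0.0005  0.0002]
 [-0.0005 -0.2523  0.9677 -0.1382]
 [ 0.0001 -0.9677 -0.2523  0.0683]
 [ 0.      0.      0.      1.    ]]
```

View pics/w1.png

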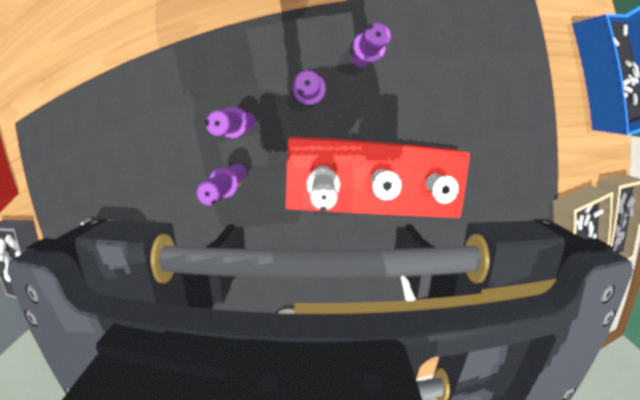

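The wrist view shows the shaft's top at (323,197), with its keyseat on the lower image side (world +x). The collets are at (387,185) and (444,188). I'll go closer for a second view.

Emit:
play_rows([
  [[0.02,0,-0.045],[0,0,0]],
  [[0.03,0,-0.08],[0,0,0]],
  [[0.03,0,-0.08],[0,0,0]],
])

```text
time_s: 2.02
position: [0.5277, 0.0933, 0.2052]
tcp_rot: [[0.18, -0.007, -0.984], [0.984, 0.0, 0.18], [-0.001, -1.0, 0.006]]
force: [-0.7, 0.4, -0.5]
opening: 0.996
```

```bash
cat >> h.py <<'E'
def wray(s,w,u,v):
    K=w["mtx"]; x=(u-K[0,2])/K[0,0]; y=(v-K[1,2])/K[1,1]; r=np.hypot(x,y)+1e-12
    d=np.array([np.sin(r)*x/r,np.sin(r)*y/r,np.cos(r)])
    H=w["hand_eye"]; R=np.array(s["tcp_rot"]); o=R@H[:3,3]+s["position"]; return o,R@H[:3,:3]@d
def wplane(s,w,u,v,z):
    o,d=wray(s,w,u,v); return o+d*(z-o[2])/d[2]
def tri(rays):
    A=0;b=0
    for o,d in rays:
        d=d/np.linalg.norm(d);P=np.eye(3)-np.outer(d,d);A=A+P;b=b+P@o
    p=np.linalg.solve(A,b);return p,[np.linalg.norm((np.eye(3)-np.outer(d,d)/(d@d))@(p-o)) for o,d in rays]
def rectify(s,w,cx,cy,z,half,n=400):
    "orthographic resample of plane z: image right=+y?? -> right = -y, up = +x"
    g=np.linspace(-half,half,n); X=cx-g[:,None]+0*g[None]; Y=cy-g[None]+0*g[:,None]
    H=w["hand_eye"];R=np.array(s["tcp_rot"]);o=R@H[:3,3]+s["position"]
    P=np.stack([X,Y,np.full_like(X,z)],-1)-o; C=P@(R@H[:3,:3])
    rr=np.hypot(C[...,0],C[...,1]); th=np.arctan2(rr,C[...,2]); f=w["mtx"][0,0]
    u=w["mtx"][0,2]+f*th*C[...,0]/rr; v=w["mtx"][1,2]+f*th*C[...,1]/rr
    return cv2.remap(w["frame"],u.astype(np.float32),v.astype(np.float32),cv2.INTER_CUBIC)
E
python3 - <<'E'
from h import *
import pickle
s=read_state();w=capture("wrist");pickle.dump((s,w),open("w2.pkl","wb"))
print(s["time_s"],s["position"])
s1,w1=pickle.load(open("w1.pkl","rb"))
a=rectify(s1,w1,.502,.092,.1465,.025);b=rectify(s,w,.502,.092,.1465,.025)
save("rect",np.hstack([a,b]))
E
```

```text
2.025 [0.5277 0.0933 0.2052]
```

View pics/rect.png

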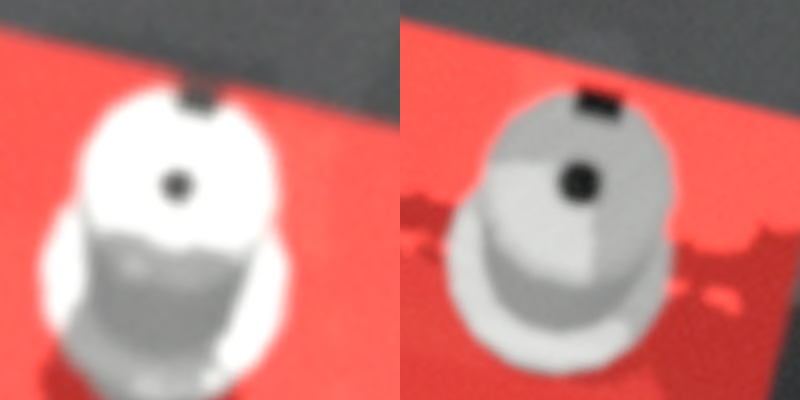

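The two rectified wrist views agree on the shaft axis at (0.504, 0.0946) for z = 0.1465, which confirms the height. The key's yaw is about −13.5°. I'll descend around the journal with the jaws square to the key.

Emit:
play_rows([
  [[-0.024,0.001,0],[0,0,-0.05]],
  [[-0.024,0.001,-0.03],[0,0,-0.05]],
  [[-0.024,0.001,-0.06],[0,0,-0.05]],
  [[-0.024,0.001,-0.079],[0,0,-0.05]],
  [[-0.024,0.001,-0.079],[0,0,-0.05]],
])

```text
time_s: 2.7
position: [0.5053, 0.0938, 0.1292]
tcp_rot: [[0.229, -0.0, -0.973], [0.973, 0.0, 0.229], [-0.0, -1.0, 0.0]]
force: [0.3, 0.3, 0.7]
opening: 1.001
```

Run:
```python
from h import *
s=read_state();print(s["position"],s["tcp_rot"],s["force"],s["moment"])
w=capture("wrist");save("w3",rectify(s,w,.504,.0945,.1465,.06))
```

```text
[0.5053 0.0938 0.1292] [[ 0.2293 -0.0004 -0.9734]
 [ 0.9734  0.      0.2293]
 [-0.0001 -1.      0.0004]] [0.2704 0.3153 0.6594] [ 0.0567 -0.0373 -0.0092]
```

View pics/w3.png

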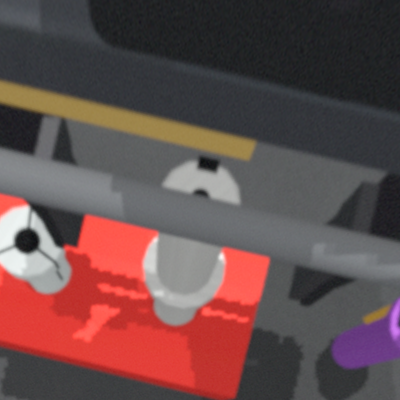

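The shaft is centred between the open fingers. Its top hole is at (200,194) in a view centred on (200,200). Closing now.

Emit:
play_rows([
  [[-0.001,0,-0.002],[0,0,0]],
  [[-0.001,0,-0.002],[0,0,0]],
  [[-0.001,0,-0.002],[0,0,0]],
  [[-0.001,0,-0.002],[0,0,0]],
  [[-0.001,0,-0.002],[0,0,0]],
  [[-0.001,0,-0.002],[0,0,0]],
], gripper=0.015)

```text
time_s: 3.5
position: [0.5048, 0.0933, 0.1265]
tcp_rot: [[0.23, -0.0, -0.973], [0.973, -0.0, 0.23], [-0.0, -1.0, 0.0]]
force: [-0.1, 0.8, -0.3]
opening: 0.403
```

Run:
```python
from h import *
s=read_state();print(s["position"],s["tcp_rot"],s["force"],s["moment"],s["opening"]*87)
```

```text
[0.5048 0.0933 0.1265] [[ 0.2298 -0.0001 -0.9732]
 [ 0.9732 -0.      0.2298]
 [-0.     -1.      0.0001]] [-0.0692  0.7757 -0.3171] [ 0.0127 -0.0022  0.063 ] 35.07866514234776
```

Opening is 35 mm and the fingers are still closing.

Emit:
play_rows([
  [[0,0,0],[0,0,0]],
  [[0,0,0],[0,0,0]],
  [[0,0,0],[0,0,0]],
  [[0,0,0],[0,0,0]],
])

```text
time_s: 4.0
position: [0.5048, 0.0935, 0.1265]
tcp_rot: [[0.23, 0.0, -0.973], [0.973, 0.0, 0.23], [0.0, -1.0, 0.0]]
force: [0.5, 1.2, -1.0]
opening: 0.28
```

Emit:
play_rows([
  [[0,0,0.01],[0,0,0]],
  [[0,0,0.03],[0,0,0]],
  [[0,0,0.06],[0,0,0]],
  [[0,0,0.09],[0,0,0]],
  [[0,0,0.12],[0,0,0]],
  [[0,0,0.14],[0,0,0]],
  [[0,0,0.14],[0,0,0]],
])

```text
time_s: 4.88
position: [0.5051, 0.0931, 0.268]
tcp_rot: [[0.23, 0.003, -0.973], [0.973, -0.001, 0.23], [0.0, -1.0, -0.003]]
force: [-0.1, 0.1, -4.6]
opening: 0.283
```

The shaft is lifted: opening 24.6 mm, weight about 4.6 N. I'll carry it beside the hub, turned by about −31°, so the wrist camera looks down on the bore.

Emit:
play_rows([
  [[0.005,-0.02,0],[0,0,-0.03]],
  [[0.015,-0.06,0],[0,0,-0.09]],
  [[0.03,-0.11,0],[0,0,-0.16]],
  [[0.045,-0.165,0],[0,0,-0.24]],
  [[0.06,-0.22,0],[0,0,-0.32]],
  [[0.075,-0.275,0],[0,0,-0.4]],
  [[0.09,-0.33,0],[0,0,-0.47]],
  [[0.102,-0.375,0],[0,0,-0.52]],
  [[0.11,-0.4,0],[0,0,-0.55]],
  [[0.11,-0.4,0],[0,0,-0.55]],
])

```text
time_s: 6.12
position: [0.6138, -0.3088, 0.2637]
tcp_rot: [[0.707, -0.003, -0.708], [0.708, 0.001, 0.707], [-0.001, -1.0, 0.003]]
force: [-0.2, 0.7, -5.0]
opening: 0.276
```

Emit:
play_rows([
  [[0,0,0],[0,0,0]],
  [[0,0,0],[0,0,0]],
])

```text
time_s: 6.38
position: [0.6142, -0.3051, 0.2659]
tcp_rot: [[0.704, -0.002, -0.711], [0.711, 0.001, 0.704], [-0.0, -1.0, 0.002]]
force: [0.4, -0.4, -4.0]
opening: 0.281
```

Run:
```python
from h import *
import pickle
s=read_state();w=capture("wrist");pickle.dump((s,w),open("w4.pkl","wb"))
print(s["position"],s["tcp_rot"],s["force"],s["moment"])
a=rectify(s,w,.573,-.266,.117,.03);save("hub",np.hstack([a,cv2.resize(w["frame"][:,:],(400,400))]))
g=rectify(s,w,.573,-.266,.117,.03,800)
save("hubbig",g)
m=(cv2.cvtColor(g,cv2.COLOR_RGB2GRAY)<90).astype(np.uint8)
n,l,st,ce=cv2.connectedComponentsWithStats(m);print(n,[(x.tolist(),c.round(0).tolist()) for x,c in zip(st,ce) if x[4]>2000])
```

```text
[ 0.6142 -0.3051  0.2659] [[ 0.7036 -0.0018 -0.7106]
 [ 0.7106  0.0014  0.7036]
 [-0.0002 -1.      0.0023]] [ 0.3951 -0.3942 -4.0158] [-0.0324 -0.0197 -0.0366]
2 [([0, 0, 800, 800, 554592], [394.0, 398.0]), ([269, 237, 333, 340, 85408], [437.0, 406.0])]
```

View pics/hub.png

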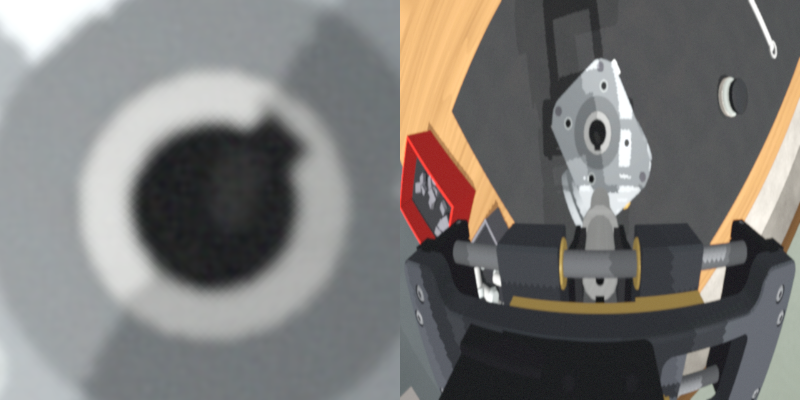

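The wrist view shows the hub ring centred at (213,205) in the rectified image, with a radius of 20.2 mm as expected. The keyway points up and right, at a yaw of about −45°. I'll refine this numerically and triangulate against the fixed cameras.

Run:
```python
from h import *
import pickle
s,w=pickle.load(open("w4.pkl","rb"));a,b=pickle.load(open("ab.pkl","rb"))
g=rectify(s,w,.573,-.266,.117,.03,800);k=.06/799
l=(cv2.cvtColor(g,cv2.COLOR_RGB2GRAY)<90).astype(np.uint8)
n,l,st,ce=cv2.connectedComponentsWithStats(l);m=(l==1+st[1:,4].argmax())
ys,xs=np.where(m);c=np.array([xs.mean(),ys.mean()])
cnt=max(cv2.findContours(m.astype(np.uint8),0,1)[0],key=cv2.contourArea)[:,0].astype(float)
keep=np.ones(len(cnt),bool)
for _ in range(8):
    A=np.c_[2*cnt[keep],np.ones(keep.sum())];q=np.linalg.lstsq(A,(cnt[keep]**2).sum(1),rcond=None)[0]
    cc=q[:2];r=np.sqrt(q[2]+cc@cc);d=np.hypot(*(cnt-cc).T)-r;keep=abs(d)<8
print("bore r mm",r*k*1e3,"centre",.573-(cc[1]*k-.03),-.266-(cc[0]*k-.03))
R=np.hypot(xs-cc[0],ys-cc[1]);e=(R>r+10);v=np.array([(xs[e]-cc[0]).mean(),(ys[e]-cc[1]).mean()])
print("keyway yaw",np.degrees(np.arctan2(-v[0],-v[1])),"reach mm",(R[e].max())*k*1e3)
# ring in fixed cams: dark bore centroid
rays=[]
W=np.array([.573-(cc[1]*k-.03),-.266-(cc[0]*k-.03),.117])
o=np.array(s["position"])+np.array(s["tcp_rot"])@w["hand_eye"][:3,3];rays.append((o,W-o))
for cm,(u,v0),rr,t in((b,(480,191),14,0),(a,(180,150),22,0)):
    f=cv2.cvtColor(cm["frame"],cv2.COLOR_RGB2GRAY)
    p=f[v0-rr:v0+rr,u-rr:u+rr];q=(p>222 if cm is b else p>215).astype(np.uint8)
    n,l,st,ce=cv2.connectedComponentsWithStats(q);i=1+st[1:,4].argmax()
    cn=max(cv2.findContours((l==i).astype(np.uint8),0,1)[0],key=cv2.contourArea)
    el=cv2.fitEllipse(cn);C=np.array(el[0])+[u-rr,v0-rr];print(C,el[1]);rays.append(ray(cm,*C));print(plane(cm,*C,.117))
print(tri(rays),tri(rays[:2]))
```

```text
bore r mm 11.96916595191622 centre 0.5719050884643 -0.2682641532012859
keyway yaw -44.07660263204237 reach mm 15.926441004968938
[479.6537 190.9964] (18.85604476928711, 19.661584854125977)
[ 0.5722 -0.2686  0.117 ]
[213.028  142.8668] (14.965744972229004, 53.2907600402832)
[ 0.5209 -0.2208  0.117 ]
(array([ 0.5579, -0.2459,  0.1342]), [np.float64(0.02560526311577823), np.float64(0.019346112458037842), np.float64(0.04434721505312104)]) (array([ 0.572 , -0.2682,  0.1179]), [np.float64(9.347892956463459e-05), np.float64(9.347892956461689e-05)])
```

The bore axis comes out at (0.572, −0.268, 0.118) from the wrist and top cameras, and the keyway yaw at −44 to −45°. The held key is at about −45°. I'll move over the bore.

Emit:
play_rows([
  [[-0.015,0.013,0],[0,0,0]],
  [[-0.03,0.026,-0.01],[0,0,0]],
  [[-0.042,0.037,-0.02],[0,0,0]],
  [[-0.042,0.037,-0.025],[0,0,0]],
  [[-0.042,0.037,-0.025],[0,0,0]],
  [[-0.042,0.037,-0.025],[0,0,0]],
  [[-0.042,0.037,-0.025],[0,0,0]],
])

```text
time_s: 7.3
position: [0.5734, -0.2702, 0.242]
tcp_rot: [[0.705, 0.001, -0.71], [0.71, -0.001, 0.705], [0.0, -1.0, -0.001]]
force: [-0.2, -0.1, -3.4]
opening: 0.281
```

Run:
```python
from h import *
s=read_state();print(s["position"],s["tcp_rot"],s["force"],s["moment"],s["qvel"])
a=capture("scene");b=capture("top")
im=np.hstack([cv2.resize(a["frame"][80:200,100:260],(533,400),interpolation=cv2.INTER_CUBIC)])
save("over",im)
```

```text
[ 0.5734 -0.2702  0.242 ] [[ 0.7046  0.0011 -0.7096]
 [ 0.7096 -0.0008  0.7046]
 [ 0.0002 -1.     -0.0013]] [-0.2268 -0.1316 -3.4024] [-0.0244 -0.0089  0.0266] [-0.1575 -0.0519  0.3693 -0.0151 -0.0086  0.0462]
```

View pics/over.png

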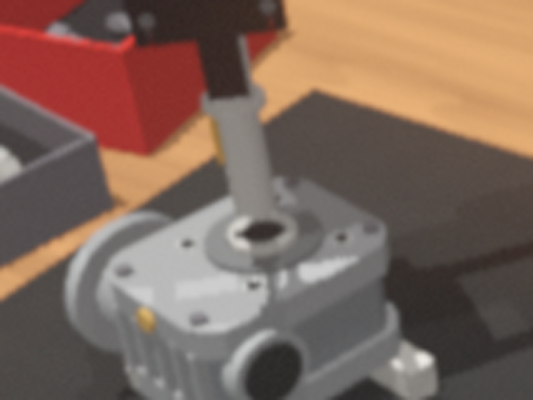

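In this view the shaft hangs upright just above the bore, key on the keyway side. I'll correct by about 1 mm and lower it gently.

Emit:
play_rows([
  [[-0.001,0.001,0],[0,0,0]],
  [[-0.001,0.001,-0.006],[0,0,0]],
  [[-0.001,0.001,-0.011],[0,0,0]],
  [[-0.001,0.001,-0.014],[0,0,0]],
  [[-0.001,0.001,-0.017],[0,0,0]],
  [[-0.001,0.001,-0.02],[0,0,0]],
  [[-0.001,0.001,-0.022],[0,0,0]],
  [[-0.001,0.001,-0.022],[0,0,0]],
])

```text
time_s: 8.4
position: [0.572, -0.2689, 0.2194]
tcp_rot: [[0.705, 0.001, -0.71], [0.71, -0.001, 0.705], [0.0, -1.0, -0.001]]
force: [0.4, -1.0, -5.0]
opening: 0.282
```

Run:
```python
from h import *
s=read_state();print(s["position"],s["tcp_rot"],s["force"],s["moment"])
```

```text
[ 0.572  -0.2689  0.2194] [[ 0.7046  0.0006 -0.7096]
 [ 0.7096 -0.0005  0.7046]
 [ 0.     -1.     -0.0008]] [ 0.3772 -1.0175 -5.0135] [-0.2651 -0.2036 -0.0284]
```

The end has entered about 7.5 mm without vertical resistance. I'll lower it until the key is almost at the mouth.

Emit:
play_rows([
  [[0,0,-0.005],[0,0,0]],
  [[0,0,-0.01],[0,0,0]],
  [[0,0,-0.015],[0,0,0]],
  [[0,0,-0.02],[0,0,0]],
  [[0,0,-0.023],[0,0,0]],
  [[0,0,-0.023],[0,0,0]],
])

```text
time_s: 9.15
position: [0.5719, -0.2688, 0.1961]
tcp_rot: [[0.705, 0.0, -0.71], [0.71, -0.0, 0.705], [0.0, -1.0, -0.0]]
force: [2.3, -2.2, -5.5]
opening: 0.279
```

Run:
```python
from h import *
s=read_state();print(s["position"],s["tcp_rot"],s["force"],s["moment"])
```

```text
[ 0.5719 -0.2688  0.1961] [[ 0.7046  0.0003 -0.7096]
 [ 0.7096 -0.0003  0.7046]
 [ 0.     -1.     -0.0004]] [ 2.263  -2.2178 -5.4759] [-0.5263 -0.4815 -0.0112]
```

The side force is about 3 N along (+x, −y), so I'll ease that way by 0.5 mm and feel the key in.

Emit:
play_rows([
  [[0.0005,-0.0005,0],[0,0,0]],
  [[0.0005,-0.0005,-0.003],[0,0,0]],
  [[0.0005,-0.0005,-0.005],[0,0,0]],
  [[0.0005,-0.0005,-0.007],[0,0,0]],
  [[0.0005,-0.0005,-0.008],[0,0,0]],
  [[0.0005,-0.0005,-0.008],[0,0,0]],
])

```text
time_s: 9.9
position: [0.5722, -0.2691, 0.1884]
tcp_rot: [[0.705, -0.0, -0.71], [0.71, 0.0, 0.705], [-0.0, -1.0, 0.0]]
force: [1.8, -2.2, -3.4]
opening: 0.281
```

Run:
```python
from h import *
s=read_state();print(s["position"],s["tcp_rot"],s["force"],s["moment"])
```

```text
[ 0.5722 -0.2691  0.1884] [[ 0.7045 -0.0002 -0.7097]
 [ 0.7097  0.0002  0.7045]
 [-0.     -1.      0.0002]] [ 1.818  -2.2239 -3.4172] [-0.359  -0.2384  0.0574]
```

The key's lead end should be about 4.5 mm below the mouth at low force, so it looks to be in the keyway. Continuing down.

Emit:
play_rows([
  [[0.0003,-0.0003,-0.003],[0,0,0]],
  [[0.0003,-0.0003,-0.007],[0,0,0]],
  [[0.0003,-0.0003,-0.011],[0,0,0]],
  [[0.0003,-0.0003,-0.015],[0,0,0]],
  [[0.0003,-0.0003,-0.018],[0,0,0]],
  [[0.0003,-0.0003,-0.018],[0,0,0]],
])

```text
time_s: 10.65
position: [0.5724, -0.2693, 0.1701]
tcp_rot: [[0.705, -0.001, -0.71], [0.71, 0.001, 0.705], [-0.0, -1.0, 0.001]]
force: [0.9, 0.5, -4.4]
opening: 0.281
```

Run:
```python
from h import *
s=read_state();print(s["position"],s["tcp_rot"],s["force"],s["moment"])
```

```text
[ 0.5724 -0.2693  0.1701] [[ 0.7046 -0.0007 -0.7097]
 [ 0.7097  0.0006  0.7046]
 [-0.0001 -1.      0.0009]] [ 0.8519  0.4773 -4.3759] [-0.092  -0.1324  0.0159]
```

Emit:
play_rows([
  [[0,0,-0.004],[0,0,0]],
  [[0,0,-0.008],[0,0,0]],
  [[0,0,-0.01],[0,0,0]],
  [[0,0,-0.012],[0,0,0]],
  [[0,0,-0.013],[0,0,0]],
  [[0,0,-0.0135],[0,0,0]],
  [[0,0,-0.0135],[0,0,0]],
])

```text
time_s: 11.52
position: [0.5726, -0.2694, 0.1571]
tcp_rot: [[0.705, 0.0, -0.71], [0.71, -0.0, 0.705], [0.0, -1.0, -0.0]]
force: [-0.4, 0.6, -4.5]
opening: 0.277
```

Emit:
play_rows([
  [[0,0,-0.001],[0,0,0]],
  [[0,0,-0.001],[0,0,0]],
])

```text
time_s: 11.78
position: [0.5726, -0.2695, 0.157]
tcp_rot: [[0.704, 0.0, -0.71], [0.71, -0.0, 0.704], [0.0, -1.0, -0.001]]
force: [-3.1, 2.3, 3.2]
opening: 0.282
```

Contact at the expected height (0.157). I'll build up the push.

Emit:
play_rows([
  [[-0.0003,0.0003,-0.0005],[0,0,0]],
  [[-0.0003,0.0003,-0.001],[0,0,0]],
  [[-0.0003,0.0003,-0.001],[0,0,0]],
])

```text
time_s: 12.15
position: [0.5727, -0.2695, 0.157]
tcp_rot: [[0.704, 0.001, -0.71], [0.71, -0.001, 0.704], [0.0, -1.0, -0.002]]
force: [-3.3, 1.9, 7.4]
opening: 0.277
```

Run:
```python
from h import *
s=read_state();print(s["position"],s["tcp_rot"],s["force"],s["moment"])
a=capture("scene")
save("home",cv2.resize(a["frame"][80:200,100:260],(800,600),interpolation=cv2.INTER_CUBIC))
```

```text
[ 0.5727 -0.2695  0.157 ] [[ 0.7044  0.0014 -0.7098]
 [ 0.7098 -0.0013  0.7044]
 [ 0.0001 -1.     -0.0019]] [-3.2667  1.8801  7.4423] [ 0.1995  0.5786 -0.011 ]
```

View pics/home.png

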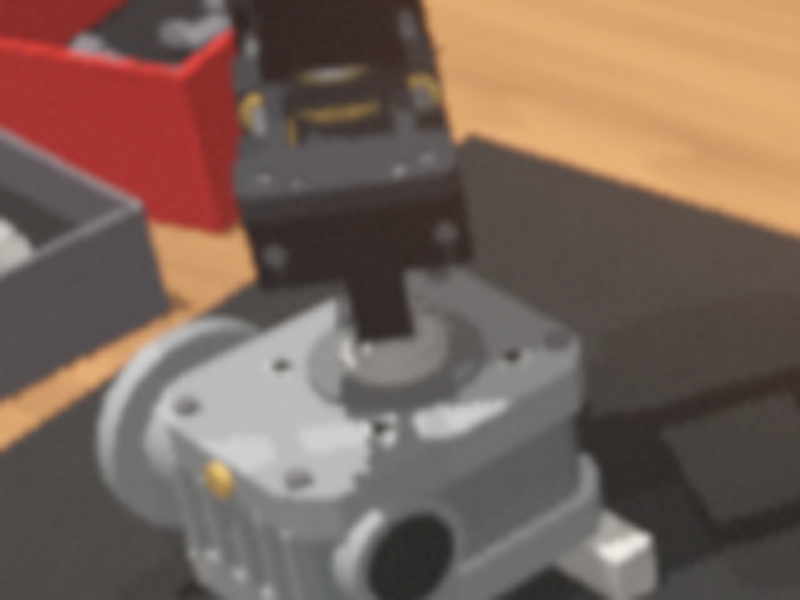

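The collar (about (400,345)) rests on the hollow shaft and no gap shows. Stiffness is about 4 N/mm, so I'll push about 2.5 mm more.

Emit:
play_rows([
  [[-0.0002,0.0002,-0.001],[0,0,0]],
  [[-0.0002,0.0002,-0.002],[0,0,0]],
  [[-0.0002,0.0002,-0.0025],[0,0,0]],
  [[-0.0002,0.0002,-0.0025],[0,0,0]],
  [[-0.0002,0.0002,-0.0025],[0,0,0]],
  [[-0.0002,0.0002,-0.0025],[0,0,0]],
])

```text
time_s: 12.95
position: [0.5727, -0.2695, 0.1569]
tcp_rot: [[0.704, 0.003, -0.71], [0.71, -0.002, 0.704], [0.0, -1.0, -0.003]]
force: [-4.7, 2.6, 18.8]
opening: 0.28
```

Emit:
play_rows([
  [[0,0,0],[0,0,0]],
  [[0,0,0],[0,0,0]],
  [[0,0,0],[0,0,0]],
  [[0,0,0],[0,0,0]],
  [[0,0,0],[0,0,0]],
  [[0,0,0],[0,0,0]],
])

```text
time_s: 13.7
position: [0.5727, -0.2695, 0.1569]
tcp_rot: [[0.704, 0.002, -0.71], [0.71, -0.002, 0.704], [0.0, -1.0, -0.003]]
force: [-5.7, 2.7, 19.1]
opening: 0.28
```

The push holds steady at 19 N, the TCP stays at 0.1569 and there is no slip. I'll hand in.

Run:
```python
from rig import *
s=read_state();print(s["time_s"],s["position"],s["force"],s["opening"]);print(hand_in())
```

```text
13.7 [ 0.5726861  -0.26947873  0.15686588] [-5.74659356  2.65809019 19.08700581] 0.2804696732002103
the job is handed in; nothing more can be done
None
```

The keyed shaft is home in the gearbox's hollow shaft, still gripped and pressed down, and the job is handed in at 13.7 s of the 51 s allowed. I lifted it from the red tray, turned it about −31° and lowered it key end down. I never reached for the collets, spanner, paste jar or purple look-alikes; I took no last picture of them.

**Last checks:**
- **Seating:** the tool stopped at z = 0.1569 m, against 0.157 m expected for the collar on the end face. The last picture showed no gap under the collar.
- **Key:** it met no extra resistance from the mouth to home. I judge it in the keyway from that and the seating height, because it was out of sight at the end.
- **Push and grip:** the push was steady at about 19 N, more than the "some 10 N" you gave. The opening stayed at about 24.4 mm with no slip.

**Disagreements:**
- About 6 N of side force remains at the end.
- An automatic fit of the hub in the scene camera failed and I left it out. The hub position came from the wrist and top cameras, which agreed to about 0.1 mm in x and y and put the mouth at 118 mm against the stated 117 mm.

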